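Check the inner door, then open the pass box of the low-oxygen cabinet

ROBOT

A 6-joint arm with a two-finger parallel gripper is mounted at the origin on the work surface. World frame = base frame: x ahead of the robot, y to its left, z up, the work surface at z = 0. Lengths are in m, angles in rad, forces in N, time in s.
With the tool pointing down it reaches from about 0.35 to 0.85 m from the base axis. Payload 8.1 kg.
Tool frame: the origin (TCP) lies at the very end of the fingers, on their centre line; the grasp point (between the pads) lies 19 mm behind it; z points along the fingers, y is the line along which they close (so a half turn about z gives the same grasp; the last joint's range is limited). The gripper opens to 85 mm and grips with 20 to 120 N. Pads are 22 mm wide; open, the fingers measure 114 mm over their backs; the gripper's body (76 mm by 85 mm) begins 54 mm behind the grasp point. The pads swing forward as they close: fully open they stand 13 mm farther back than shut.
Start: joints at [1.033, 0.13, 1.488, -0, 1.523, -0.085], TCP at [0.262, 0.54, 0.231] pointing down, gripper open.
Joint ranges: [-2.96, 2.96], [-0.89, 2.26], [0.02, 2.5], [-1.34, 4.48], [0, 2.73], [-2.66, 2.66]. Speed limits (rad/s): [2.39, 2.39, 2.79, 3.14, 3.14, 3.14].

INTERFACE

Orientations are given as a 3x3 rotation matrix whose columns are the frame's x, y, z axes.
In Python, from bench import ctrl, claw, state, cams gives the robot as it stands. The module is installed in compiled form; this text tells all that it offers. Calls block until the motion is done:
- ctrl.reach(position, orientation): joint-space move of the TCP to a pose.
- ctrl.move_straight(position, frame=None, speed=0.15): straight line of the TCP; frame=None keeps the orientation; speed is the mean speed in m/s.
- ctrl.goto_joints(angles): joint-space move.
- claw.command_gripper(opening, strength=None): opening from 0.0 (shut) to 1.0 (fully open); strength is the grip in N (None keeps the last); returns when the fingers have stopped.
- ctrl.wait(seconds).
- ctrl.solve_ik(position, orientation): joint angles nearest the present ones, or None.
- state(): the state.
- cams.read_camera(name): name is "side" or "top" or "wrist"; returns the picture (384x512x3 uint8, blue, green, red); there is no depth.
- cams.camera_params(name): a dict with "mtx" (3x3 intrinsics, pixels), "k1" (the pictures are not rectified: a ray, as slopes to the right and down, at radius r is drawn at 1 + k1 r^2 times it, then the intrinsics apply), "R" (3x3) and "t" (3): a world point X has camera coordinates R X + t. Camera axes: x right, y down, z forward; pixel columns grow to the right and rows downward; lengths in m; the calibration is good to about 2 mm. A picture is of the moment at which its call begins: read the wrist's pose just before it. camera_params takes no time and is no camera call; for the wrist camera it gives the pose at the moment of the call.
A pose or a line that the arm cannot do raises ctrl.MotionError and nothing moves.
- ctrl.job_done(): hands the job in; it is judged then, once.
The state is a dict: "t": time; "qpos": joint angles; "joint_vel": joint speeds; "tau": joint torques, N m; "position": TCP position; "ee_rot": TCP orientation; "wrist_force": force on the tool from outside, world axes, zero at the start; "moment": the same for the moment, N m; "gripper_width": opening from 0.0 (shut) to 1.0 (fully open); "grip_force": force on a finger pad.
Only numpy, scipy, OpenCV 4.12 (cv2) and the standard library are available. Lean on these libraries where they do the work, as an engineer would, in place of code of your own. Each camera call takes 0.05 s, during which the arm holds its last target. There are 200 camera calls.

TASK

In the museum store, the low-oxygen cabinet's pass box is to be loaded next. First make sure by touch that its inner door (blue handle, cabinet side) is fully down: press firmly down on the blue handle, which also shuts the door if it was left ajar, and only then lift the outer door (orange handle) all the way up by its handle and let go, so that it stays open. Leave the inner door shut and do not disturb the carved wooden cup that waits in front of the outer door.

Things in the scene. Friction and masses are not known exactly. Their poses are not given: they have to be found in the camera images.
- inner_grip (a point): Centre of the INNER door's handle: a BLUE bar 56 mm long (own x axis), 18 thick (own y, across the door) and 20 high on two steel posts, atop an upright clear door that slides vertically between pass box and white cabinet. Door shut: bar centre 205 mm above the table. Yaw up to 26 deg. Clear roofs lie 55 mm below the shut bar's centre. A similar GREY bar on the cabinet lid is fixed, not for use.
- inner_door (a joint): How far the inner door is raised (m): 0 is fully down and shut, on a firm stop; 0.1 is fully up. It starts shut or up to 0.02 ajar. The door weighs 0.3 kg and its guides rub with about 5.5 N, so it stays where it is left; about 3 N pushes it down, about 9 N lifts it.
- outer_grip (a point): Centre of the OUTER door's handle: an ORANGE bar at the other end of the pass box, 200 mm from the inner one and parallel to it; same bar, axes, door, weight and friction. It starts fully shut, bar centre 205 mm above the table (roof of the pass box 55 mm below that); it lifts straight up by 100 mm to a firm stop and stays where it is left.
- cup_centre (a point): Centre (half-way up) of a loose goblet-shaped carved wooden cup, 115 mm high, 84 mm wide at the rim, 0.2 to 0.45 kg, standing on the table outside the outer door; its z axis points up. It is to be left alone.

How it is judged:
By the outcome, as a careful person would: the job done as asked, in the order asked, and still so for the second after the job is handed in, with the robot touching nothing.
It also fails if it takes over 46 s, if anything falls off the work surface, if the arm or the gripper's body presses on something with over 40 N, if the wrist force passes 120 N, or if a joint passes its speed limit or range.

## Working session

There is one attempt and no reset: what is moved stays moved. The work goes in short steps, each a Python script; the robot and the scene stay as the last script left them, time stands still between calls to the robot, and variables do not carry over. Pictures are saved under pics/ and viewed, at most 10 in all, crops included, and the job is handed in when it is done.

```bash
mkdir -p pics
python3 - <<'E'
from bench import ctrl, claw, state, cams
import cv2,numpy as np
a=cams.read_camera("side");b=cams.read_camera("top")
cv2.imwrite("pics/side.png",a);cv2.imwrite("pics/top.png",b)
for n in("side","top"):
    p=cams.camera_params(n);print(n,np.round(p["mtx"],1).tolist(),p["k1"],np.round(-p["R"].T@p["t"],3),np.round(p["R"][2],2))
print(state()["t"])
E
```

```text
side [[466.6, 0.0, 255.6], [0.0, 466.6, 189.3], [0.0, 0.0, 1.0]] -0.10348966144340019 [ 0.506 -0.807  0.638] [ 0.06  0.84 -0.53]
top [[397.0, 0.0, 262.6], [0.0, 397.0, 189.8], [0.0, 0.0, 1.0]] 0.035439353718341095 [ 0.435 -0.018  0.939] [ 0.15 -0.02 -0.99]
0.1
```

View pics/side.png

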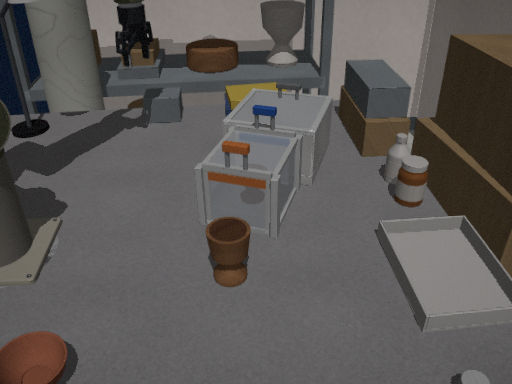

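View pics/top.png

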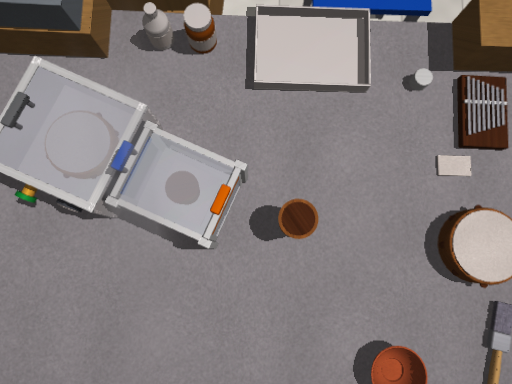

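The side view shows the blue bar at about (265,111), the orange bar at (236,147) and the cup at (230,250). In the top view they are at (122,156), (220,199) and (298,219). I'll triangulate them from the colour masks.

```bash
cat > h.py <<'E'
import cv2,numpy as np
from bench import ctrl, claw, state, cams
HSV={"blue":((105,150,60),(125,255,255)),"orange":((5,190,120),(14,255,255))}
def blob(img,c,near,r=28):
    m=cv2.inRange(cv2.cvtColor(img,cv2.COLOR_BGR2HSV),*HSV[c])
    k=np.zeros_like(m);cv2.circle(k,near,r,255,-1);m&=k
    n,l,s,_=cv2.connectedComponentsWithStats(m)
    m=(l==1+np.argmax(s[1:,4])).astype(np.uint8)
    return cv2.minAreaRect(cv2.findNonZero(m))
def ray(p,uv):
    x=(np.array(uv,float)-p["mtx"][:2,2])/p["mtx"][0,0];r0=np.linalg.norm(x);r=r0
    for _ in range(20): r=r0/(1+p["k1"]*r*r)
    d=p["R"].T@np.r_[x*(r/r0),1]
    return -p["R"].T@p["t"],d/np.linalg.norm(d)
def tri(rs):
    A=b=0
    for o,d in rs: P=np.eye(3)-np.outer(d,d);A=A+P;b=b+P@o
    return np.linalg.solve(A,b)
def onz(r,z): return r[0]+r[1]*(z-r[0][2])/r[1][2]
E
python3 - <<'E'
from h import *
np.set_printoptions(precision=4,suppress=True)
S=cv2.imread("pics/side.png");T=cv2.imread("pics/top.png")
ps,pt=cams.camera_params("side"),cams.camera_params("top")
for c,s,t in(("blue",(265,111),(122,156)),("orange",(236,147),(220,199))):
    a,b=blob(S,c,s,16),blob(T,c,t)
    X=tri([ray(ps,a[0]),ray(pt,b[0])])
    q=cv2.boxPoints(b);e=sorted([(np.linalg.norm(q[i]-q[i-1]),i) for i in range(4)])[-1][1]
    d=onz(ray(pt,q[e]),.215)-onz(ray(pt,q[e-1]),.215)
    print(c,a,b,X,onz(ray(pt,b[0]),.21),"yaw",np.degrees(np.arctan2(d[1],d[0])),np.linalg.norm(d))
print("cup rim",onz(ray(pt,(298,219)),.115), onz(ray(ps,(229,229)),.115))
print(state()["ee_rot"])
E
```

```text
blue ((264.0791931152344, 110.20791625976562), (22.48784065246582, 9.154341697692871), 5.710593223571777) ((117.82693481445312, 158.36538696289062), (6.471832275390625, 19.21938133239746), 11.309932708740234) [0.5999 0.2365 0.2022] [0.5967 0.2337 0.21  ] yaw 173.42345746493933 0.03586139932315314Traceback (most recent call last):
  File "<stdin>", line 6, in <module>
  File "h.py", line 8, in blob
    m=(l==1+np.argmax(s[1:,4])).astype(np.uint8)
            ~~~~~~~~~^^^^^^^^^
    return _wrapfunc(a, 'argmax', axis=axis, out=out, **kwds)
    return bound(*args, **kwds)
ValueError: attempt to get argmax of an empty sequence
```

```bash
sed -i 's/^HSV=.*/HSV={"blue":((105,110,50),(128,255,255)),"orange":((4,150,90),(16,255,255))}/' h.py
cat > m.py <<'E'
from h import *
np.set_printoptions(precision=4,suppress=True)
def both(S,T,sp,tp):
  ps,pt=cams.camera_params("side"),cams.camera_params("top")
  for c,s,t in(("blue",sp[0],tp[0]),("orange",sp[1],tp[1])):
    a,b=blob(S,c,s,16),blob(T,c,t)
    X=tri([ray(ps,a[0]),ray(pt,b[0])])
    q=cv2.boxPoints(b);e=sorted([(np.linalg.norm(q[i]-q[i-1]),i) for i in range(4)])[-1][1]
    d=onz(ray(pt,q[e]),.215)-onz(ray(pt,q[e-1]),.215)
    print(c,np.round(a[0]),np.round(a[1]),np.round(b[0]),np.round(b[1]),X,onz(ray(pt,b[0]),.213),"yaw",np.degrees(np.arctan2(d[1],d[0])),np.linalg.norm(d))
if __name__=="__main__":
  S=cv2.imread("pics/side.png");T=cv2.imread("pics/top.png")
  for I,u,v in((S,236,147),(T,220,199),(T,122,156)): print(cv2.cvtColor(I,cv2.COLOR_BGR2HSV)[v,u])
  ps,pt=cams.camera_params("side"),cams.camera_params("top")
  print("cup rim",onz(ray(pt,(298,219)),.115), onz(ray(ps,(229,229)),.115))
  both(S,T,((265,111),(236,147)),((122,156),(220,199)))
E
python3 m.py
```

```text
[ 12 185 113]
[ 14 255 212]
[112 145 167]
cup rim [ 0.501  -0.1135  0.115 ] [ 0.5035 -0.1116  0.115 ]
blue [264. 110.] [23. 10.] [121. 155.] [ 9. 29.] [0.6027 0.2294 0.2058] [0.6024 0.2271 0.213 ] yaw 158.2282179903548 0.05272011625505891
orange [235. 147.] [26. 11.] [220. 199.] [10. 30.] [0.525  0.0422 0.2061] [0.5258 0.0418 0.213 ] yaw 157.3557639734281 0.05572187780496637
```

```bash
cat >> h.py <<'E'
YAW=np.radians(-22.5)
def Rdown(yaw=YAW,flip=1):
    y=flip*np.array([-np.sin(yaw),np.cos(yaw),0]);z=np.array([0,0,-1.]);return np.c_[np.cross(y,z),y,z]
E
python3 - <<'E'
from h import *
np.set_printoptions(precision=3,suppress=True)
for f in(1,-1):
    for p in((.603,.229,.33),(.525,.042,.33),(.525,.042,.40)): print(f,p,ctrl.solve_ik(p,Rdown(flip=f)))
s=state();print(s["ee_rot"])
F=min((1,-1),key=lambda f:abs(ctrl.solve_ik((.603,.229,.33),Rdown(flip=f))[5])); print("flip",F)
ctrl.move_straight(np.r_[s["position"][:2],.36],speed=.15)
ctrl.reach((.603,.229,.36),Rdown(flip=F))
claw.command_gripper(0,40)
p=cams.camera_params("wrist");I=cams.read_camera("wrist");cv2.imwrite("pics/w1.png",I)
cv2.imwrite("pics/side2.png",cams.read_camera("side"))
b=blob(I,"blue",(256,192),400);print(b,onz(ray(p,b[0]),.215),state()["t"],state()["position"])
q=cv2.boxPoints(b)
print(np.array([onz(ray(p,x),.215) for x in q]))
E
```

```text
1 (0.603, 0.229, 0.33) [ 0.283  0.236  1.191 -0.     1.714 -0.895]
1 (0.525, 0.042, 0.33) [-0.018 -0.088  1.532 -0.     1.698 -1.196]
1 (0.525, 0.042, 0.4) [-0.018 -0.073  1.392 -0.     1.823 -1.196]
-1 (0.603, 0.229, 0.33) [ 0.283  0.236  1.191 -0.     1.714  2.247]
-1 (0.525, 0.042, 0.33) [-0.018 -0.088  1.532 -0.     1.698  1.946]
-1 (0.525, 0.042, 0.4) [-0.018 -0.073  1.392 -0.     1.823  1.946]
[[-0.899  0.437 -0.001]
 [ 0.437  0.899 -0.001]
 [ 0.    -0.002 -1.   ]]
flip 1
((487.75390625, 70.69490814208984), (141.5116729736328, 45.310935974121094), 88.85424041748047) [0.583 0.477 0.215] 3.6583 [0.603 0.229 0.36 ]
[[0.515 0.468 0.215]
 [0.529 0.508 0.215]
 [0.659 0.488 0.215]
 [0.642 0.443 0.215]]
```

View pics/w1.png

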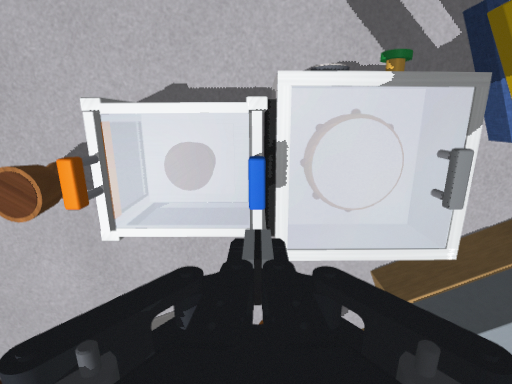

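The wrist view shows the blue bar at (257,183) and the orange bar at (73,183). The shut fingers sit at about (262,250). I'll refine both positions from this frame.

Run:
```python
from h import *
np.set_printoptions(precision=4,suppress=True)
I=cv2.imread("pics/w1.png");p=cams.camera_params("wrist")
for c,u in(("blue",(257,183)),("orange",(73,183))):
    b=blob(I,c,u,34);print(c,b,onz(ray(p,b[0]),.213))
    q=cv2.boxPoints(b);e=max(range(4),key=lambda i:np.linalg.norm(q[i]-q[i-1]));d=onz(ray(p,q[e]),.215)-onz(ray(p,q[e-1]),.215)
    print(np.degrees(np.arctan2(d[1],d[0])),np.linalg.norm(d))
a=blob(cv2.imread("pics/side2.png"),"orange",(236,147),16);print(a)
```

```text
blue ((257.0, 182.5), (53.0, 16.0), 90.0) [0.5995 0.2299 0.213 ]
156.9786064610554 0.05666946660457106
orange ((72.61488342285156, 182.9781494140625), (53.13983917236328, 25.91502571105957), 79.2156982421875) [0.5247 0.0489 0.213 ]
157.7178048673049 0.05675487985931124
((234.6999969482422, 147.09999084472656), (26.02153205871582, 11.030865669250488), 8.130102157592773)
```

Run:
```python
from h import *
B=np.array([.6,.2295]);R=Rdown()
ctrl.move_straight(np.r_[B,.245],R,speed=.12)
f0=state()["wrist_force"][2];z=.245;L=[]
while z>.200:
    z-=.001;ctrl.move_straight(np.r_[B,z],R,speed=.03)
    s=state();f=s["wrist_force"][2]-f0;L.append((round(z,4),round(s["position"][2],4),round(f,1)))
    if f>24: break
ctrl.wait(.3);s=state();print(f0,L[::3],L[-4:],s["position"],s["wrist_force"],s["t"])
```

```text
0.7497534030842292 [(0.244, np.float64(0.2446), np.float64(-1.3)), (0.241, np.float64(0.2409), np.float64(-0.4)), (0.238, np.float64(0.2379), np.float64(-1.1)), (0.235, np.float64(0.2349), np.float64(-0.8)), (0.232, np.float64(0.2319), np.float64(0.0)), (0.229, np.float64(0.2289), np.float64(-0.5)), (0.226, np.float64(0.2259), np.float64(-0.3)), (0.223, np.float64(0.2229), np.float64(-0.8)), (0.22, np.float64(0.2199), np.float64(-0.6)), (0.217, np.float64(0.2169), np.float64(-0.5)), (0.214, np.float64(0.2151), np.float64(6.0)), (0.211, np.float64(0.215), np.float64(20.1))] [(0.213, np.float64(0.215), np.float64(10.9)), (0.212, np.float64(0.215), np.float64(15.9)), (0.211, np.float64(0.215), np.float64(20.1)), (0.21, np.float64(0.2149), np.float64(24.1))] [0.60026879 0.2296279  0.21494373] [-14.45032065  -5.11825373  26.5158498 ] 13.8167
```

The inner door is on its stop: bar top at 0.215 m with 26 N on it. Next I'll go to the orange handle and check it from close by.

Run:
```python
from h import *
np.set_printoptions(precision=4,suppress=True)
O=np.array([.5237,.0452]);R=Rdown()
s=state();ctrl.move_straight(np.r_[.6,.2295,.29],R,speed=.2)
ctrl.move_straight(np.r_[O,.29],R,speed=.2)
claw.command_gripper(.65,40)
p=cams.camera_params("wrist");I=cams.read_camera("wrist");cv2.imwrite("pics/w2.png",I)
m=blob(I,"orange",(256,180),70);print(m,onz(ray(p,m[0]),.213),onz(ray(p,m[0]),.215),state()["t"])
```

```text
((256.0, 204.5), (67.0, 20.0), 90.0) [0.5226 0.0445 0.213 ] [0.5221 0.0447 0.215 ] 16.1333
```

View pics/w2.png

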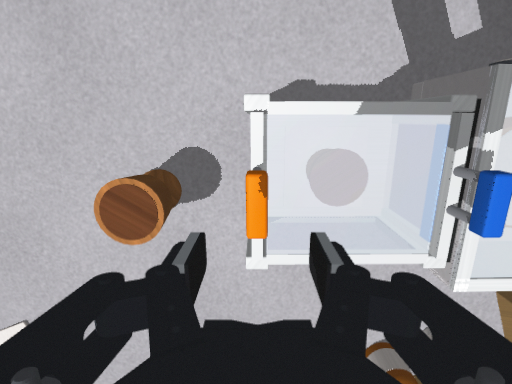

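The orange bar at (256,204) is centred between the fingers and lined up with them, and the cup is well clear. Now the grasp and lift.

Run:
```python
from h import *
np.set_printoptions(precision=4,suppress=True)
O=np.array([.5225,.0448]);R=Rdown()
ctrl.move_straight(np.r_[O,.188],R,speed=.08)
s=state();print(s["wrist_force"],s["position"],s["t"])
claw.command_gripper(0,40)
s=state();print("grip",s["gripper_width"],s["grip_force"],s["wrist_force"])
ctrl.move_straight(np.r_[O,.278],R,speed=.06)
s=state();print(s["position"],s["wrist_force"],s["grip_force"],s["t"])
z=.278
while z<.300:
    z+=.001;ctrl.move_straight(np.r_[O,z],R,speed=.03);s=state()
    if s["wrist_force"][2]<-28: break
ctrl.wait(.2);s=state();print(z,s["position"],s["wrist_force"],s["grip_force"],s["gripper_width"],s["t"])
cv2.imwrite("pics/side3.png",cams.read_camera("side"))
```

```text
[ 0.3148  0.1648 -0.944 ] [0.523  0.0448 0.1887] 17.5583
grip 0.2014519745060475 40.326892733573914 [-0.4715  0.8682  3.5765]
[0.5226 0.0449 0.2769] [ 5.0875  0.4069 -6.6829] 39.52871561050415 19.6333
0.29400000000000004 [0.5224 0.0448 0.2886] [ 16.0566   1.3394 -29.0945] 41.35158598423004 0.20482685210688997 23.8333
```

View pics/side3.png

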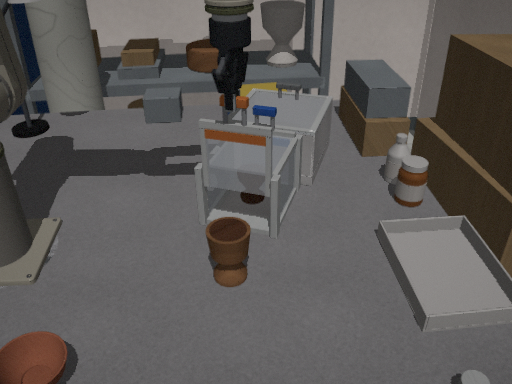

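The door is up: it has risen 100 mm, the load climbed to 29 N at the stop, and the cup is untouched. I'll ease the load, let go, back away and check.

Run:
```python
from h import *
np.set_printoptions(precision=4,suppress=True)
O=np.array([.5225,.0448]);R=Rdown()
ctrl.move_straight(np.r_[O,.2905],R,speed=.03)
print(state()["position"],state()["wrist_force"])
claw.command_gripper(.65,40)
s=state();print(s["position"],s["wrist_force"],s["gripper_width"])
ctrl.move_straight(np.r_[O,.39],R,speed=.12)
try: ctrl.reach((.45,.25,.40),R)
except ctrl.MotionError as e: print(e)
ctrl.wait(.3)
S=cams.read_camera("side");T=cams.read_camera("top");cv2.imwrite("pics/end.png",np.hstack([S[40:300,150:400],T[80:340,90:340]]))
ps,pt=cams.camera_params("side"),cams.camera_params("top")
print("blue side",blob(S,"blue",(265,111),16),"orange",blob(S,"orange",(236,102),20))
s=state();print(s["t"],s["wrist_force"])
```

```text
[0.5225 0.0448 0.2885] [  7.9146   1.5619 -10.9058]
[0.5226 0.0448 0.2909] [ 0.2361 -0.8952  1.0111] 0.6513838890934006
blue side ((264.3780517578125, 110.59756469726562), (23.41148567199707, 9.497111320495605), 6.340191841125488) orange ((233.21783447265625, 100.82179260253906), (27.065013885498047, 11.542430877685547), 5.710592269897461)
26.8583 [0.43   0.2489 0.2983]
```

View pics/end.png

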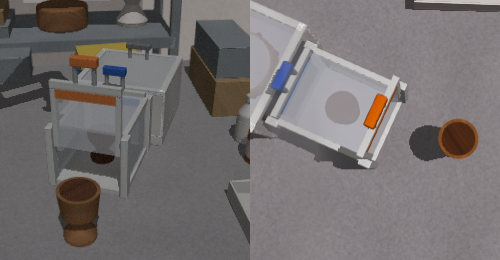

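The outer door stays up, with its orange bar at side (233,101). The blue bar hasn't moved from (264,110), the cup is where it was, and the arm is clear.

```bash
python3 -c "
from bench import ctrl
print(ctrl.job_done())"
```

```text
the job is handed in; nothing more can be done
None
```

I handed the job in after about 27 s: the inner door was pressed down (about 26 N) and found shut, then the outer door was lifted 100 mm to its stop and stayed open when released, with the cup untouched.

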